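# Shift the polishing lathe to high and start it

## Task

Get the polishing lathe running in high: with the fingertips, push its red selector lever along the slot from off, past the first detent, all the way to the second stop (two red dots), and leave it there. Then press the green button fully in and let it come back up. Push and press only: do not press the green button before the lever is in high, never press the red button, and leave the switch pods and everything else standing where they are, without lifting or shoving them.

Things in the scene. Friction and masses are not known exactly. Their poses are not given: they have to be found in the camera images.
- lathe: Green polishing lathe, bolted down. Gearbox 110 (x) x 170 (y) x 75 mm high; origin at the centre of its underside, z up. In its flat top a slot along y at x = -15 mm; beside it a white dot marks off (y = -30 mm), a yellow dot the first detent (y = 0), two red dots the second stop, high (y = +30 mm). Behind it (+x) a grey motor barrel, and at its -y end a felt buff, both up to 85 mm high.
- selector_grip (a point): Centre of the red lever head (moves with the lever): an upright block 34 mm across (lathe x), 14 mm thick (lathe y) and 30 mm high. It stands from 9 to 39 mm above the gearbox top, on a thin stem: this point is 24 mm above the gearbox top, 99 mm above the bench. Axes parallel to the lathe's.
- first_stop (a point): Fixed point on the lathe: where the centre of the lever head is at the first detent (yellow dot). Axes parallel to the lathe's.
- second_stop (a point): Fixed point on the lathe: where the centre of the lever head is at the second stop (two red dots). Axes parallel to the lathe's; the lever slides along +y.
- selector (a joint): Travel of the red lever along the lathe's +y (m): 0 off, 0.030 first detent, 0.060 second stop, which is the hard end of travel. Sprung detents at all three: it takes about 7 N to push it out of off and again out of the first detent; let go between two detents it snaps into the nearer one, to within 2 mm.
- go (a joint): Travel of the green button (m): 0 up, 0.006 fully down; spring return, about 5 N at full travel.
- halt (a joint): Travel of the red button, the same kind (m): 0 up, 0.006 fully down. Not to be pressed.
- go_top (a point): Centre of the top of the green button (32 mm diameter), pressed straight down. It sits on top of its pod.
- halt_top (a point): Centre of the top of the red button (32 mm diameter) on the other pod.
- go_pod: Loose weighted dark steel pod, 84 mm diameter, 28 mm high, 0.6 kg, that carries the green button in a black housing on its top; origin at the centre of its underside. It stands to the left or the right of the lathe.
- halt_pod: The same pod with the red button, on the other side; origin at the centre of its underside.
- bar: Bystander: loose terracotta bar of polishing compound, 28 x 45 x 18 mm, lying on the gearbox top behind the slot; origin at the centre of its underside.
- graver: Bystander: graver (hand tool with a wooden handle and a thin steel blade), 170 mm long, lying along its x between robot and lathe; origin at the underside.
- hammer: Bystander: hammer lying along its x on the right of the bench; origin at the underside.
- jar: Bystander: amber glass jar with cork lid, 64 mm diameter, 100 mm high, on the left; origin at the centre of its underside.
- mandrel: Bystander: steel ring mandrel, 110 mm high, upright on a wooden foot of 70 mm diameter, behind right; origin at the centre of its underside.
- bowl: Bystander: brass bowl, 90 mm diameter, 35 mm high, behind left; origin at the centre of its underside.
- pliers: Bystander: blue-handled pliers, 155 mm long, lying along their x on the right; origin at the joint, at the underside.

How it is judged:
By the outcome, as a careful person would: the job done as asked, in the order asked, and still so for the second after the job is handed in, with the robot touching nothing.
It also fails if it takes over 51 s, if anything falls off the work surface, if the arm or the gripper's body presses on something with over 40 N, if the wrist force passes 120 N, or if a joint passes its speed limit or range.

## Robot

A 7-joint arm with a two-finger parallel gripper is mounted at the origin on the work surface. World frame = base frame: x ahead of the robot, y to its left, z up, the work surface at z = 0. Lengths are in m, angles in rad, forces in N, time in s.
With the tool pointing down it reaches from about 0.425 to 0.95 m from the base axis. Payload 4.7 kg.
Tool frame: the origin (TCP) lies at the very end of the fingers, on their centre line; the grasp point (between the pads) lies robot.grasp_offset behind it (robot.grasp_offset is the distance from the TCP to the grasp point, in m); z points along the fingers, y is the line along which they close (so a half turn about z gives the same grasp; the last joint's range is limited). The gripper opens to 87 mm and grips with 3 to 60 N. Pads are 19 mm wide; open, the fingers measure 117 mm over their backs; the gripper's body (75 mm by 190 mm) begins 51 mm behind the grasp point.
Start: joints at [1.247, 0.469, -0.049, 1.532, 0.024, 1.141, -0.082], TCP at [0.196, -0.646, 0.223] pointing down, gripper open.
Joint ranges: [-2.59, 2.59], [-0.33, 1.99], [-1.39, 1.29], [0.1, 2.45], [-1.04, 4.18], [0.21, 1.99], [-2.66, 2.66]. Speed limits (rad/s): [2.57, 2.57, 3.14, 3.14, 3.14, 3.14, 3.14].

## Interface

Orientations are given as a unit quaternion [w, x, y, z].
In Python, from plant import robot, capture, camera_model gives the robot as it stands.
- The arm moves only by the tool send_rows, never from a script. Its argument "series" is a list of rows, each a list of 2 entries, a list of its own where there are three numbers: the shift along the tool's x, y, z in cm, then the turn, a rotation vector about the tool's x, y, z in rad. In form: [[[dx, dy, dz], [rx, ry, rz]], ...]. A call has 1 to 10 rows; each row is the pose to reach, as a shift and turn from the pose commanded when the call began, along the tool's axes at that moment; what a row does not reach only later rows make up. A row lasts 1/8 s, in which the tool goes at most 62.5 mm and 10.7 degrees, less where a joint would pass 70% of its speed; a pose out of reach is approached as far as the arm can. A call with a gripper value outside its range is refused whole. "fingers" is the finger opening in cm, from 0 to 8.7, set as the call begins (left out, the last holds). The fingers move at their own pace and stop on an object; the grip force is fixed at half the most. Time passes only in rows, so rows that repeat a pose let the fingers close. It gives the time, the measured TCP pose, the force, the opening and the grip force at its end, in the units of the state.
- robot.sense(): the state, without advancing time (a new reading comes with each control period).
- capture(name): name is "side" or "top"; returns (picture, depth): 384x512x3 uint8, blue, green, red; 384x512 float32, m along the optical axis (not along the pixel's ray), 0 where there is no reading.
- camera_model(name): a dict with "K" (3x3 intrinsics, pixels), "cam_to_world" (4x4, takes a point from camera to world coordinates). Camera axes: x right, y down, z forward; pixel columns grow to the right and rows downward; lengths in m; the calibration is good to about 2 mm. A picture is of the moment at which its call begins. camera_model takes no time and is no camera call.
- robot.job_done(): hands the job in; it is judged then, once.
The state is a dict: "t": time; "q": joint angles; "qvel": joint speeds; "joint_efforts": joint torques, N m; "tcp_pos": TCP position; "ee_rot": TCP orientation; "contact_force": force on the tool from outside, world axes, zero at the start; "moment": the same for the moment, N m; "finger_gap": finger opening in m; "grip_force": force on a finger pad.
Only numpy, scipy, OpenCV 4.12 (cv2) and the standard library are available. Lean on these libraries where they do the work, as an engineer would, in place of code of your own. Each camera call takes 0.05 s, during which the arm holds its last target. There are 200 camera calls.

## Working session

There is one attempt and no reset: what is moved stays moved. The work goes in short steps, Python scripts to look and compute and a tool call to move; the robot and the scene stay as the last step left them, time stands still between calls to the robot, and variables do not carry over. Pictures are saved under pics/ and viewed, at most 10 in all, crops included, and the job is handed in when it is done.

Besides the shell and the picture viewer there is one more tool, called after "Emit:" as a command line: name --argument value ..., lists and objects as JSON in quotes. send_rows: Moves the arm, as the interface text tells. Its arguments: {"type":"object","properties":{"series":{"type":"array","items":{"type":"array"}},"fingers":{"type":"number"}},"required":["series"]}

```bash
mkdir -p pics
python3 - <<'E'
from plant import robot,capture,camera_model
import cv2,numpy as np
for n in("side","top"):
    p,d=capture(n);cv2.imwrite(f"pics/{n}0.png",p);np.savez(f"{n}0.npz",p=p,d=d)
    m=camera_model(n);print(n,m["K"],m["cam_to_world"])
s=robot.sense();print(s["t"],s["tcp_pos"],s["ee_rot"],s["contact_force"],robot.grasp_offset,s["finger_gap"])
E
```

```text
side [[495.12870784   0.         253.60994625]
 [  0.         495.12870784 186.6298894 ]
 [  0.           0.           1.        ]] [[-0.77958278 -0.34040405  0.52571453 -0.20598015]
 [-0.62592471  0.45248627 -0.63519638  0.87606685]
 [-0.02165519 -0.82424587 -0.56581781  0.8646666 ]
 [ 0.          0.          0.          1.        ]]
top [[458.57914455   0.         255.074759  ]
 [  0.         458.57914455 187.64104798]
 [  0.           0.           1.        ]] [[ 0.02761596 -0.99763258  0.06298093  0.4328092 ]
 [-0.99958434 -0.02808182 -0.00652358  0.01071322]
 [ 0.00827675 -0.0627746  -0.99799341  1.35269123]
 [ 0.          0.          0.          1.        ]]
0.1 [ 0.19597555 -0.64537517  0.22159912] [-8.57154652e-04  9.89156230e-01  1.46864542e-01 -1.57319809e-04] [-0.24054055 -0.00609491  0.15823708] 0.0187 0.08715139558060342
```

View pics/top0.png

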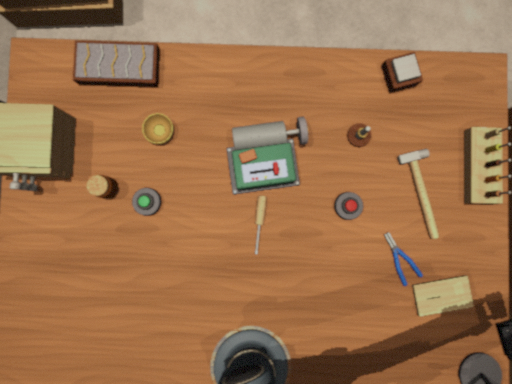

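View pics/side0.png

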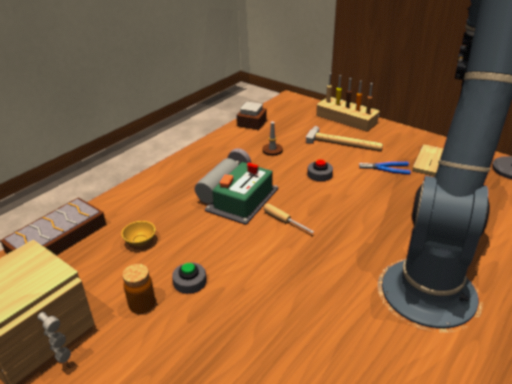

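The top view shows the lathe near (264,166), the red lever head at (276,169), the green button at (145,201) and the red button at (350,206). The side view agrees. Next I'll measure these with masks and rays.

```bash
cat > h.py <<'E'
import numpy as np,cv2
from plant import camera_model
def ray(n,u,v,z):
    m=camera_model(n);T=m["cam_to_world"];d=T[:3,:3]@np.linalg.solve(m["K"],[u,v,1.]);o=T[:3,3]
    return o+d*(z-o[2])/d[2]
def proj(n,P):
    m=camera_model(n);T=m["cam_to_world"];c=T[:3,:3].T@(np.array(P)-T[:3,3]);k=m["K"]@c;return k[:2]/k[2]
def blobs(p,kind,amin=8):
    h=cv2.cvtColor(p,cv2.COLOR_BGR2HSV);H,S,V=[h[...,i].astype(int) for i in range(3)]
    if kind=="red": m=((H<5)|(H>174))&(S>175)&(V>90)
    if kind=="green": m=(H>45)&(H<85)&(S>100)&(V>40)
    n,l,s,c=cv2.connectedComponentsWithStats(m.astype(np.uint8))
    return [(s[i].tolist(),c[i].round(1).tolist(),l==i) for i in range(1,n) if s[i,4]>=amin]
E
python3 - <<'E'
from h import *
for n in("top","side"):
    f=np.load(n+"0.npz");p,d=f["p"],f["d"]
    for k in("red","green"):
        for s,c,m in blobs(p,k):
            if s[4]>3000: continue
            T=camera_model(n);dd=d[int(c[1]),int(c[0])];P=T["cam_to_world"]@np.r_[np.linalg.solve(T["K"],[c[0],c[1],1])*dd,1]
            print(n,k,s,c,P[:3].round(3))
            if n=="top" and k=="green" and s[4]>300:
                ct=cv2.findContours(m.astype(np.uint8),0,1)[0][0];r=cv2.minAreaRect(ct);print(r);b=cv2.boxPoints(r)
                print([ray("top",*q,.075)[:2].round(3).tolist() for q in b], ray("top",*r[0],.075).round(4))
p=np.load("top0.npz")["p"];cv2.imwrite("pics/c1.png",cv2.resize(p[110:200,220:315],None,fx=6,fy=6,interpolation=cv2.INTER_CUBIC))
E
```

```text
top red [274, 167, 4, 7, 14] [275.4, 170.0] [ 0.56  -0.051  0.116]
top red [347, 200, 9, 11, 43] [352.1, 205.3] [ 0.473 -0.275  0.049]
top green [139, 196, 11, 11, 100] [143.8, 201.0] [0.468 0.317 0.047]
side red [315, 161, 11, 5, 43] [320.2, 163.0] [ 0.464 -0.26   0.053]
side red [248, 162, 9, 7, 39] [251.5, 165.7] [ 0.562 -0.045  0.115]
side green [233, 163, 13, 17, 114] [239.4, 170.4] [ 0.616 -0.053  0.073]
side green [214, 171, 57, 44, 734] [235.8, 196.9] [0.536 0.057 0.075]
side green [181, 263, 15, 12, 132] [187.7, 268.2] [0.462 0.32  0.051]
```

View pics/c1.png

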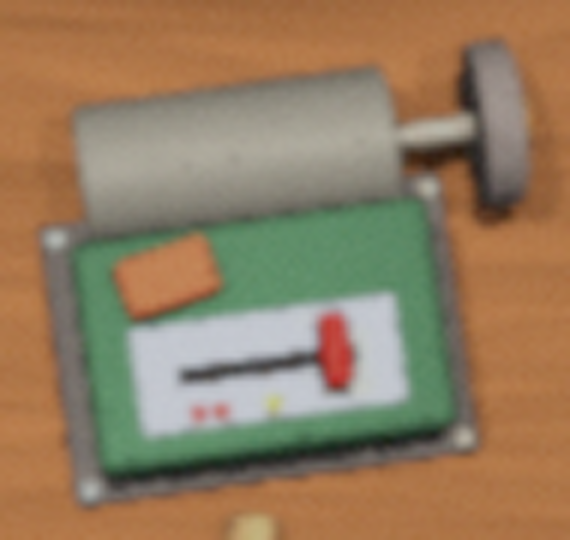

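The crop shows the lever head at crop (337,352), the slot's left end at (180,377), and the gearbox top corners at about (78,245), (435,200), (462,425) and (108,470). The bar is behind the slot's high end.

Run:
```python
from h import *
from scipy.spatial.transform import Rotation as R
g=lambda x,y,z:ray("top",220+(x+.5)/6-.5,110+(y+.5)/6-.5,z)[:2]
C=[g(*c,.075) for c in[(78,245),(435,200),(462,425),(108,470)]]
print(np.round(C,4)); c=np.mean(C,0)
sl=g(180,377,.075);h=g(337,352,.112);w=[g(335,315,.114),g(341,390,.114)]
for a,b in((C[1],C[0]),(C[2],C[3]),(C[2],C[1]),(C[3],C[0]),(h,sl)):print(np.linalg.norm(b-a).round(3),np.degrees(np.arctan2(*(b-a)[::-1])).round(1))
p=np.load("top0.npz")["p"]
for n in("top","side"):
  p=np.load(n+"0.npz")["p"]
  hs=cv2.cvtColor(p,cv2.COLOR_BGR2HSV)
  m=(((hs[...,0]<6)|(hs[...,0]>173))&(hs[...,1]>140)&(hs[...,2]>60)).astype(np.uint8)
  k,l,s,cc=cv2.connectedComponentsWithStats(m)
  for i in range(1,k):
    if s[i,4]>15: print(n,s[i],cc[i].round(1),"at.112",ray(n,*cc[i],.112 if n=="top" else .105).round(4),"at.048",ray(n,*cc[i],.048).round(4))
print("centre",c,"slot end",sl,"head",h)
for a in(6.,8,10):
  t=np.radians(a);ex=np.array([np.cos(t),np.sin(t)]);ey=np.array([-ex[1],ex[0]])
  print(a,"head from lathe",c-.015*ex-.03*ey)
# green button: both views triangulate
print(ray("top",143.8,201,.047),ray("side",187.7,268.2,.047))
from plant import robot
s=robot.sense();q=s["ee_rot"];print(R.from_quat(q,scalar_first=True).as_matrix().round(3))
```

```text
[[ 0.6162  0.0683]
 [ 0.6423 -0.0982]
 [ 0.5369 -0.1131]
 [ 0.5113  0.0511]]
0.168 98.9
0.166 98.9
0.106 8.1
0.106 9.3
0.072 97.9
top [273 163   5  11  38] [275.3 168.3] at.112 [ 0.5654 -0.051   0.112 ] at.048 [ 0.5722 -0.0542  0.048 ]
top [345 200  12  11 109] [350.6 205.1] at.112 [ 0.4711 -0.2575  0.112 ] at.048 [ 0.4731 -0.2713  0.048 ]
side [315 160  11   7  56] [319.9 163.2] at.112 [ 0.4214 -0.1858  0.105 ] at.048 [ 0.4684 -0.2655  0.048 ]
side [247 162  10  12  83] [251.9 167.7] at.112 [ 0.5639 -0.0487  0.105 ] at.048 [ 0.6216 -0.1181  0.048 ]
centre [ 0.5766932  -0.02295511] slot end [0.55566492 0.01889577] head [ 0.56550035 -0.05213753]
6.0 head from lathe [ 0.56491123 -0.05435869]
8 head from lathe [ 0.56601437 -0.05475074]
10 head from lathe [ 0.56713053 -0.05510406]
[0.46828215 0.31726198 0.047     ] [0.46503895 0.31748281 0.047     ]
[[ 0.957  0.291 -0.001]
 [ 0.291 -0.957  0.002]
 [-0.    -0.002 -1.   ]]
```

Emit:
send_rows --fingers 0 --series '[[[3,-2.4,0],[0,0,0]],[[7.5,-6,0],[0,0,0.03]],[[12.2,-9.7,0],[0,0,0.06]],[[17,-13.5,0],[0,0,0.09]],[[21.8,-17.3,0],[0,0,0.12]],[[26.6,-21.1,0],[0,0,0.141]],[[31.4,-24.9,0],[0,0,0.141]],[[36.2,-28.7,0],[0,0,0.141]],[[41,-32.5,0],[0,0,0.141]],[[45,-35.7,0],[0,0,0.141]]]'

```text
t: 1.35
tcp_pos: [0.5239, -0.1711, 0.2224]
ee_rot: [-0.0, 0.997, 0.078, -0.0]
contact_force: [1.5, 0.3, 0.3]
finger_gap: 0.0017
grip_force: 0.0
```

```bash
cat > go.py <<'E'
import sys
from h import *
from plant import robot
from scipy.spatial.transform import Rotation as R
s=robot.sense();M=R.from_quat(s["ee_rot"],scalar_first=True).as_matrix()
print(s["t"],s["tcp_pos"].round(4),"yaw",np.degrees(np.arctan2(M[1,0],M[0,0])).round(2),"F",np.round(s["contact_force"],2),"gap",s["finger_gap"])
if len(sys.argv)>3:
    print("tool shift cm",(M.T@(np.array(sys.argv[1:4],float)-s["tcp_pos"])*100).round(2))
E
python3 go.py 0.573 -0.0975 0.16
```

```text
1.35 [ 0.5239 -0.1711  0.2224] yaw 8.9 F [1.46 0.33 0.29] gap 0.0017265538608375506
tool shift cm [ 5.99 -6.51  6.24]
```

Emit:
send_rows --series '[[[3,-3.2,0],[0,0,0]],[[6,-6.5,3],[0,0,0]],[[6,-6.5,6],[0,0,0]],[[6,-6.5,6],[0,0,0]]]'

```text
t: 1.85
tcp_pos: [0.5703, -0.0997, 0.1599]
ee_rot: [-0.001, 0.997, 0.077, -0.003]
contact_force: [-0.1, 0.3, 0.7]
finger_gap: 0.0006
grip_force: 0.0
```

```bash
python3 go.py 0.573 -0.0975 0.095
python3 - <<'E'
from plant import capture
import cv2,numpy as np
from h import *
a,_=capture("top");b,_=capture("side")
a=cv2.resize(a[110:200,220:315],None,fx=4,fy=4,interpolation=2);b=cv2.resize(b[110:220,190:305],None,fx=360/110,fy=360/110,interpolation=2)
cv2.imwrite("pics/c2.png",np.hstack([a,b[:360]]))
E
```

```text
1.85 [ 0.5703 -0.0997  0.1599] yaw 8.86 F [-0.14  0.27  0.67] gap 0.0006325102224772751
tool shift cm [ 0.34 -0.16  6.49]
```

View pics/c2.png

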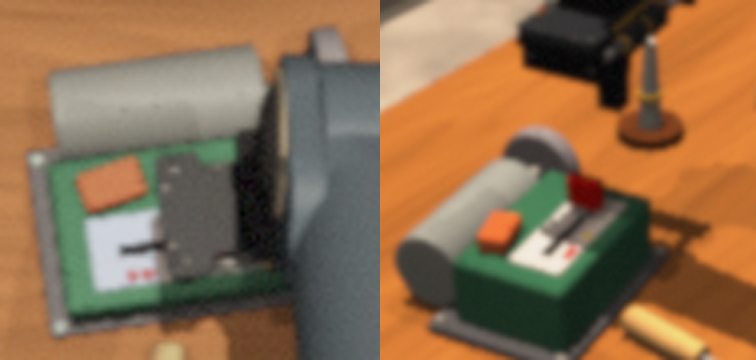

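The fingers are above the −y side of the lever with clear room around them. I'll descend and then push.

Emit:
send_rows --series '[[[0.3,-0.2,3],[0,0,0]],[[0.3,-0.2,6],[0,0,0]],[[0.3,-0.2,6.5],[0,0,0]],[[0.3,-1.2,6.5],[0,0,0]],[[0.3,-2,6.5],[0,0,0]],[[0.3,-2.6,6.5],[0,0,0]],[[0.3,-3.2,6.5],[0,0,0]],[[0.3,-3.7,6.5],[0,0,0]]]'

```text
t: 2.95
tcp_pos: [0.5702, -0.0643, 0.0982]
ee_rot: [0.001, 0.997, 0.077, 0.001]
contact_force: [-0.0, -5.4, 2.4]
finger_gap: 0.0004
grip_force: 2.8
```

```bash
python3 go.py 0.565 -0.044 0.095
```

```text
2.95 [ 0.5702 -0.0643  0.0982] yaw 8.81 F [-0.05 -5.36  2.42] gap 0.0004173565042533778
tool shift cm [-0.2  -2.09  0.31]
```

Emit:
send_rows --series '[[[0,-0.5,0],[0,0,0]],[[0,-1,0],[0,0,0]],[[0,-1.5,0],[0,0,0]],[[0,-2,0],[0,0,0]],[[0,-2.5,0],[0,0,0]],[[0,-3,0],[0,0,0]],[[0,-3.5,0],[0,0,0]],[[0,-4,0],[0,0,0]]]'

```text
t: 3.95
tcp_pos: [0.5636, -0.0264, 0.0975]
ee_rot: [0.002, 0.997, 0.076, -0.0]
contact_force: [0.9, -6.3, 0.8]
finger_gap: 0.0004
grip_force: 2.9
```

Emit:
send_rows --series '[[[0,-0.4,0],[0,0,0]],[[0,-0.8,0],[0,0,0]],[[0,-1.2,0],[0,0,0]]]'

```text
t: 4.32
tcp_pos: [0.5616, -0.0103, 0.0975]
ee_rot: [-0.001, 0.997, 0.077, 0.0]
contact_force: [1.0, 1.0, 0.1]
finger_gap: 0.0004
grip_force: 0.0
```

Emit:
send_rows --series '[[[0,-0.2,0],[0,0,0]],[[0,-0.4,0],[0,0,0]],[[0,-0.5,0],[0,0,0]]]'

```text
t: 4.7
tcp_pos: [0.5612, -0.0082, 0.0976]
ee_rot: [0.001, 0.997, 0.076, 0.0]
contact_force: [0.8, -5.5, 0.8]
finger_gap: 0.0004
grip_force: 2.6
```

```bash
python3 go.py 0.557 0.006 0.095
```

```text
4.7 [ 0.5612 -0.0082  0.0976] yaw 8.77 F [ 0.77 -5.47  0.78] gap 0.00035793859874147245
tool shift cm [-0.2  -1.47  0.25]
```

Emit:
send_rows --series '[[[0,-0.2,0],[0,0,0]],[[0,-0.4,0],[0,0,0]],[[0,-0.4,0],[0,0,0]]]'

```text
t: 5.08
tcp_pos: [0.5612, -0.0081, 0.0976]
ee_rot: [0.003, 0.997, 0.075, 0.0]
contact_force: [2.7, -11.7, -1.4]
finger_gap: 0.0001
grip_force: 5.4
```

Emit:
send_rows --series '[[[0,1.5,0],[0,0,0]],[[0,3,0],[0,0,0]],[[0,3,-2],[0,0,0]],[[0,3,-6],[0,0,0]],[[0,3,-10],[0,0,0]],[[0,3,-10],[0,0,0]]]'

```text
t: 5.82
tcp_pos: [0.5672, -0.0322, 0.201]
ee_rot: [-0.0, 0.997, 0.077, 0.004]
contact_force: [-0.3, 0.6, -0.6]
finger_gap: 0.0005
grip_force: 0.0
```

```bash
python3 go.py 0.467 0.3173 0.12
```

```text
5.825 [ 0.5672 -0.0322  0.201 ] yaw 8.81 F [-0.32  0.59 -0.61] gap 0.0005077017279202165
tool shift cm [ -4.61 -36.07   8.05]
```

Emit:
send_rows --series '[[[-0.5,-3,0],[0,0,-0.12]],[[-1,-7,0],[0,0,-0.28]],[[-1.5,-12,0],[0,0,-0.44]],[[-2.1,-17,0],[0,0,-0.6]],[[-2.7,-22,0],[0,0,-0.76]],[[-3.4,-27,0],[0,0,-0.92]],[[-4,-32,0],[0,0,-1.08]],[[-4.6,-36,0],[0,0,-1.2]],[[-4.6,-36,0],[0,0,-1.2]],[[-4.6,-36,0],[0,0,-1.2]]]'

```text
t: 7.08
tcp_pos: [0.4643, 0.3152, 0.1966]
ee_rot: [0.0, 0.78, 0.626, -0.001]
contact_force: [0.7, -0.3, -0.0]
finger_gap: 0.0006
grip_force: 0.0
```

```bash
python3 go.py 0.467 0.3173 0.07
python3 - <<'E'
from plant import capture
import cv2,numpy as np
a,_=capture("top");b,_=capture("side")
np.save("t1.npy",a)
a=cv2.resize(a[110:200,220:315],None,fx=4,fy=4,interpolation=2);b=cv2.resize(b[190:300,120:235],None,fx=360/110,fy=360/110,interpolation=2)
cv2.imwrite("pics/c3.png",np.hstack([a,b[:360]]))
E
```

```text
7.075 [0.4643 0.3152 0.1966] yaw 77.5 F [ 0.68 -0.25 -0.  ] gap 0.0005799104237414376
tool shift cm [ 0.28  0.23 12.66]
```

View pics/c3.png

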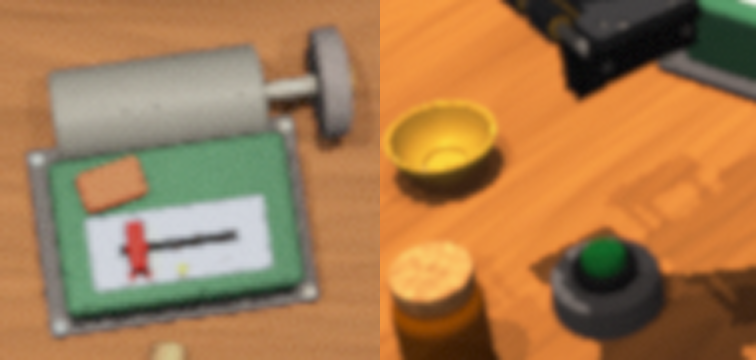

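Lever head sits by the two red dots at left crop (135,248), and the bar is unmoved. The green button is at right crop (603,258), with the fingers hovering over it. Now I'll press.

Emit:
send_rows --series '[[[0.2,0.2,4],[0,0,0]],[[0.2,0.2,9],[0,0,0]],[[0.2,0.2,12.7],[0,0,0]],[[0.2,0.2,13.3],[0,0,0]],[[0.2,0.2,13.3],[0,0,0]]]'

```text
t: 7.8
tcp_pos: [0.4675, 0.3176, 0.0652]
ee_rot: [0.0, 0.78, 0.626, 0.0]
contact_force: [0.5, -0.6, -0.6]
finger_gap: 0.0006
grip_force: 0.0
```

```bash
python3 go.py 0.467 0.3173 0.05
```

```text
7.8 [0.4675 0.3176 0.0652] yaw 77.5 F [ 0.5  -0.55 -0.63] gap 0.0005619276743450755
tool shift cm [-0.04 -0.04  1.52]
```

Emit:
send_rows --series '[[[0,0,0.5],[0,0,0]],[[0,0,1],[0,0,0]],[[0,0,1.3],[0,0,0]],[[0,0,1.6],[0,0,0]],[[0,0,1.6],[0,0,0]]]'

```text
t: 8.43
tcp_pos: [0.4668, 0.3178, 0.0486]
ee_rot: [0.0, 0.78, 0.626, 0.0]
contact_force: [0.1, -0.6, 3.2]
finger_gap: 0.0005
grip_force: 1.2
```

Emit:
send_rows --series '[[[0,0,0.2],[0,0,0]],[[0,0,0.4],[0,0,0]],[[0,0,0.4],[0,0,0]]]'

```text
t: 8.8
tcp_pos: [0.4668, 0.3178, 0.0447]
ee_rot: [0.0, 0.78, 0.626, 0.0]
contact_force: [-0.1, -1.1, 5.1]
finger_gap: 0.0009
grip_force: 2.3
```

Emit:
send_rows --series '[[[0,0,0.2],[0,0,0]],[[0,0,0.4],[0,0,0]],[[0,0,0.4],[0,0,0]]]'

```text
t: 9.18
tcp_pos: [0.4669, 0.3179, 0.044]
ee_rot: [0.001, 0.78, 0.626, 0.0]
contact_force: [-6.8, -7.4, 29.3]
finger_gap: 0.0008
grip_force: 14.6
```

It's bottomed out: force jumped to 29 N with almost no further travel. I'll retract.

Emit:
send_rows --series '[[[0,0,-0.5],[0,0,0]],[[0,0,-2],[0,0,0]],[[0,0,-6],[0,0,0]],[[0,0,-12],[0,0,0]],[[0,0,-18],[0,0,0]],[[0,0,-18],[0,0,0]],[[0,0,-18],[0,0,0]]]'

```text
t: 10.05
tcp_pos: [0.4664, 0.3173, 0.2202]
ee_rot: [0.0, 0.78, 0.626, -0.0]
contact_force: [0.7, -0.3, -1.6]
finger_gap: 0.0009
grip_force: 0.0
```

```bash
python3 go.py
python3 - <<'E'
from plant import capture
from h import *
a,_=capture("top");b,d=capture("side")
for n,p in(("top",a),("side",b)):
  for k in("red","green"):
    for s,c,m in blobs(p,k):
      if s[4]<300: print(n,k,s,c,[ray(n,*c,z).round(4)[:2].tolist() for z in (.048,.112)])
a=cv2.resize(a[110:200,220:315],None,fx=4,fy=4,interpolation=2);b=cv2.resize(b[190:300,120:235],None,fx=360/110,fy=360/110,interpolation=2)
cv2.imwrite("pics/c4.png",np.hstack([a,b[:360]]))
E
```

```text
10.05 [0.4664 0.3173 0.2202] yaw 77.56 F [ 0.66 -0.32 -1.58] gap 0.0008925211039097604
top red [350, 201, 6, 9, 26] [353.0, 204.4] [[0.4752, -0.2781], [0.4731, -0.2639]]
top green [139, 196, 11, 11, 95] [143.9, 201.0] [[0.4683, 0.3167], [0.4665, 0.3017]]
side red [315, 161, 11, 5, 42] [320.1, 163.2] [[0.4679, -0.2658], [0.4151, -0.1763]]
side red [237, 174, 10, 10, 72] [241.9, 178.3] [[0.6084, -0.054], [0.5446, 0.0189]]
side green [233, 163, 17, 11, 82] [241.9, 167.5] [[0.6472, -0.1004], [0.5803, -0.0239]]
side green [181, 263, 15, 12, 133] [187.8, 268.4] [[0.4636, 0.3185], [0.4111, 0.3622]]
```

View pics/c4.png

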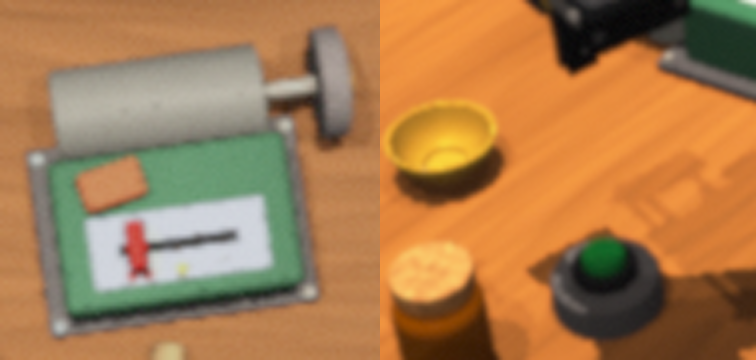

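The lever is still at high at left crop (135,248). The green button is back up and its pod hasn't moved, at right crop (603,258). The arm is clear, so I'm handing in.

```bash
python3 -c "
from plant import robot
print(robot.job_done())"
```

```text
the job is handed in; nothing more can be done
None
```

The selector lever is in high and the green button was pressed fully in and came back up; the red button was not pressed, the pods stayed in place, and the job was handed in at about 10 s.

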